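Post the used well plate through the bin flap

ROBOT

A 7-joint arm with a two-finger parallel gripper is mounted at the origin on the work surface. World frame = base frame: x ahead of the robot, y to its left, z up, the work surface at z = 0. Lengths are in m, angles in degrees, forces in N, time in s.
With the tool pointing down it reaches from about 0.425 to 0.875 m from the base axis. Payload 4.7 kg.
Tool frame: the origin (TCP) lies midway between the tips of the shut fingers; the grasp point (between the pads) lies 19 mm behind it; y points along the fingers, x is the direction in which the jaws open and shut, and the axes are right-handed (so a half turn about y gives the same grasp; the last joint's range is limited). The gripper opens to 87 mm and grips with 3 to 60 N. Pads are 19 mm wide; open, the fingers measure 117 mm over their backs; the gripper's body (75 mm by 190 mm) begins 51 mm behind the grasp point.
Start: joints at [64.75, 18.392, -4.016, 83.108, 1.295, 78.541, -3.26], TCP at [0.286, -0.584, 0.186] pointing down, gripper open.
Joint ranges: [-163.93, 163.93], [-17.29, 119.83], [-79.2, 71.16], [3.27, 140.29], [-89.18, 269.18], [5.43, 117.66], [-154.24, 154.24]. Speed limits (degrees/s): [147.25, 147.25, 180, 180, 180, 180, 180].

INTERFACE

Orientations are given as [roll, pitch, yaw] about the fixed x, y, z axes, in that order (R = Rz(yaw) Ry(pitch) Rx(roll)).
In Python, from cell import env gives the robot as it stands.
- The arm moves only by the tool carry_out, never from a script. Its argument "targets" is a list of rows, each a list of 2 entries, a list of its own where there are three numbers: the shift along the tool's x, y, z in mm, then the turn, a rotation vector about the tool's x, y, z in degrees. A call has 1 to 12 rows; each row shifts and turns the commanded pose from where the row before left it, along the tool's axes as they then stand; what a row does not reach is not made up. A row lasts 1/10 s, in which the tool goes at most 50 mm and 8.59 degrees, less where a joint would pass 70% of its speed; a pose out of reach is approached as far as the arm can. A call with a gripper value outside its range is refused whole. "jaw" is the opening, from 0 (shut) to 1 (fully open), set as the call begins (left out, the last holds). The fingers move at their own pace and stop on an object; "squeeze" is the grip in N (left out, the last holds). Time passes only in rows, so rows that do not move let the fingers close. It gives the time, the measured TCP pose, the force and the opening at its end, in the units of the state.
- env.get_obs(): the state, without advancing time (a new reading comes with each control period).
- env.read_camera(name): name is "scene" or "top"; returns the picture (420x560x3 uint8, red, green, blue); there is no depth.
- env.get_calibration(name): a dict with "fx", "fy", "cx", "cy" (pixels), "R" (3x3) and "t" (3): a world point X has camera coordinates R X + t. Camera axes: x right, y down, z forward; pixel columns grow to the right and rows downward; lengths in m; the calibration is good to about 2 mm. A picture is of the moment at which its call begins. get_calibration takes no time and is no camera call.
- env.sign_off(): hands the job in, once; it reports no verdict.
Trained networks look in the newest picture that a camera, given by its name, has taken for a name from the list of things; names that differ only in an ending like _2 or _b are one class to them, and where a whole thing is asked for, a point or a joint stands for the part that bears it (a point fixed in the world has none). Each returns a list of dicts, best first, with "p" (0 to 1); they miss things now and then, are a little off and sometimes report something else, mostly with a low value. They report only what shows in the picture. A call takes as long as a camera call. They do not tell look-alikes from the thing itself.
- env.outline_of(camera, label): "mask" (420x560 bool, what is visible of it) and "xy" ([column, row] in pixels, amid what is visible of it).
The state is a dict: "time_s": time; "qpos": joint angles; "joint_velocities": joint speeds; "effort": joint torques, N m; "tool_pos": TCP position; "tool_rot": TCP orientation; "force": force on the tool from outside, world axes, zero at the start; "wrist_torque": the same for the moment, N m; "grip_width": finger opening in m.
Only numpy, scipy, OpenCV 4.12 (cv2) and the standard library are available. Lean on these libraries where they do the work, as an engineer would, in place of code of your own. Each camera call takes 0.05 s, during which the arm holds its last target.

TASK

The used 24-well plate has to go into the waste bin at the far edge of the bench. A jar has been left standing in front of the bin's flap: set it aside upright on the bench, at least 15 cm from the flap. Then slide the plate across the bench and push it end-first through the sprung flap, so that it drops off the bench's edge into the bin's tray and the flap shuts behind it; its open wells are still wet, so keep it flat on the bench all the way to the flap, never lifted or tipped, and leave everything else where it is.

Things in the scene. Friction and masses are not known exactly. Their poses are not given: they have to be found in the camera images.
- plate: the used plate: pale plastic 24-well plate, no lid, 127 x 85 mm, 20 mm high, 0.08 to 0.17 kg, 4 rows of 6 open round wells, flat on the bench. Too wide for most grippers: push it by its upright sides. Origin: centre of its underside; x along its 127 mm length (world x when it points at the bin), z up. Left or right of the bench, turned up to 0.7 rad.
- jar: round amber glass jar with black cap, 62 mm diameter, 90 mm high, 0.22 to 0.42 kg, standing upright on the bench 60 to 90 mm in front of the flap. Origin: centre of its underside; z up. Within 0.45 m to the left and right of the robot's centre line, up to the bin's front, the bench carries only the things listed here.
- bin: waste bin in a bay of the bench's far edge. Its steel hood, 240 mm wide, 84 mm high and 250 mm deep, has a front that looks at the robot and leans back 25 degrees. Behind the opening a flat tray, 240 mm wide and deep, lies 45 mm below the bench. Origin: on the bench's edge at bench height, under the middle of the opening; x points into the bin, y to the left, z up. Only its y varies.
- flap (a joint): angle of the aluminium flap, hung on its upper edge 64 mm above the bench, spanning the opening: 0 = shut, grows as its lower edge swings into the bin, to 1.75. A light spring (about 1 N at the lower edge to start it, 3.5 N wide open) shuts it; it stays ajar for as long as something lies in the opening.
- flap_edge (a point): middle of the flap's lower edge, 2 mm above the bench and 4 mm inside the bin when shut.
- slidebox: wooden slide box 120 x 85 x 34 mm (x, y, z), leave alone. Origin: centre of its underside. Starts on the other side of the bench from the plate.
- rack: white tube rack, 52 x 116 mm (x, y), 74 mm high with its tubes, leave alone. Origin: centre of its underside.
- tipbox: grey box of pipette tips with clear lid, 58 x 114 mm (x, y), 65 mm high, leave alone. Origin: centre of its underside.
- dish: a Petri dish, 60 mm diameter, 14 mm high, beside the flap, leave alone. Origin: centre of its underside.
- dishes: two stacked Petri dishes, 60 mm diameter, 28 mm high, beside the flap on the other side, leave alone. Origin: centre of the underside.
- washbottle: white wash bottle, 62 mm diameter, 180 mm high with its spout, leave alone. Origin: centre of its underside.
- beaker: empty glass beaker, 70 mm diameter, 95 mm high, leave alone. Origin: centre of its underside.
- forceps: steel forceps, 130 mm long, 14 mm wide, 7 mm high, lying on top of the slide box, leave alone. Origin: centre of the underside; x along the length.
- sill (a point): middle of the lower edge of the opening in the bin's front, level with the bench (same point as the bin's origin). The opening is 116 mm wide and reaches from the bench to 64 mm up; its upper edge lies 30 mm further in than its lower edge. There is no raised step: the plate slides straight off the bench's edge.
Not all that is in view belongs to the job. There is more than one size of the plate; the one meant has the size given above.

How it is judged:
By the outcome, as a careful person would: the job done as asked, in the order asked, and still so for the second after the job is handed in, with the robot touching nothing.
It also fails if it takes over 72 s, if anything falls off the work surface, if the arm or the gripper's body presses on something with over 40 N, if the wrist force passes 120 N, or if a joint passes its speed limit or range.

## Working session

There is one attempt and no reset: what is moved stays moved. The work goes in short steps, Python scripts to look and compute and a tool call to move; the robot and the scene stay as the last step left them, time stands still between calls to the robot, and variables do not carry over. Pictures are saved under pics/ and viewed, and the job is handed in when it is done.

Besides the shell and the picture viewer there is one more tool, called after ">>>" as a command line: name --argument value ..., lists and objects as JSON in quotes. carry_out: Moves the arm, as the interface text tells. Its arguments: {"type":"object","properties":{"targets":{"type":"array","items":{"type":"array"}},"jaw":{"type":"number"},"squeeze":{"type":"number"}},"required":["targets"]}

```bash
mkdir -p pics; ls
python3 - <<'E'
from cell import env
import cv2
for c in("scene","top"):
    im=env.read_camera(c); cv2.imwrite(f"pics/{c}0.png",im[:,:,::-1])
    k=env.get_calibration(c); print(c,k)
print(env.get_obs())
E
```

```text
pics
scene {'fx': 440.4879327293855, 'fy': 440.4879327293855, 'cx': 281.1993706178866, 'cy': 206.42329836486815, 'R': array([[ 0.54868901,  0.83589555, -0.01479883],
       [ 0.48050807, -0.32979632, -0.812617  ],
       [-0.68414353,  0.43876306, -0.58261017]]), 't': array([-0.34490002, -0.18425188,  1.55991988])}
top {'fx': 530.7745162227103, 'fy': 530.7745162227103, 'cx': 277.5186590760646, 'cy': 219.99435414650318, 'R': array([[ 0.01100394, -0.99972525, -0.0206963 ],
       [-0.99541559, -0.00898524, -0.09522111],
       [ 0.09500899,  0.02164922, -0.99524098]]), 't': array([0.03485081, 0.57082562, 1.22501625])}
{'time_s': 0.1, 'qpos': array([64.75014328, 18.43416877, -4.0178769 , 83.16765562,  1.29519647,
       78.54103495, -3.25887381]), 'joint_velocities': array([-0.06756576, -0.01529281, -0.02180205, -0.23186866,  0.0327866 ,
        0.10072904, -0.01796298]), 'effort': array([ 2.22898018e-05, -4.92571807e+01, -4.06126678e-01, -3.13400352e+01,
       -6.43235212e-02,  3.94687720e-02,  4.38653035e-05]), 'tool_pos': array([ 0.28525954, -0.58344076,  0.1849808 ]), 'tool_rot': array([-90.00491598,   0.09760622, -63.93716754]), 'force': array([ 0.77689443, -0.78341981, -1.02294603]), 'wrist_torque': array([0.00796512, 0.03940646, 0.01309881]), 'grip_width': 0.08686169078753063}
```

View pics/top0.png

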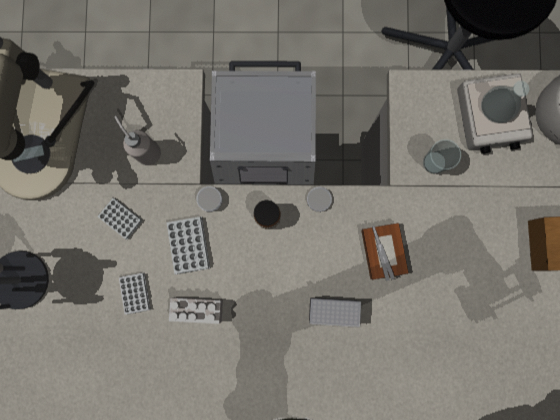

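View pics/scene0.png

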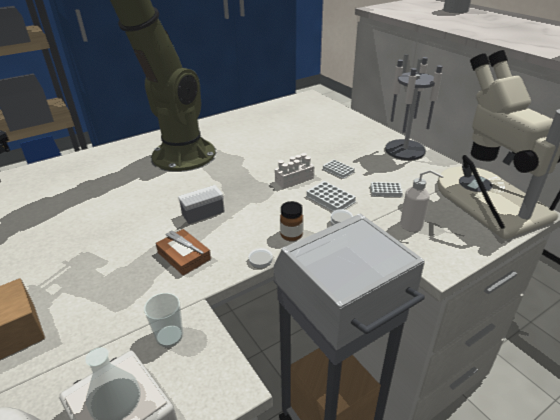

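```bash
cat > h.py <<'E'
from cell import env
import numpy as np, cv2
def ray(c,uv):
    k=env.get_calibration(c); d=np.array([(uv[0]-k['cx'])/k['fx'],(uv[1]-k['cy'])/k['fy'],1.])
    return -k['R'].T@k['t'], k['R'].T@d
def pix(c,uv,z):
    o,d=ray(c,uv); return (o+d*(z-o[2])/d[2])
def proj(c,X):
    k=env.get_calibration(c); p=k['R']@np.array(X)+k['t']; return np.array([k['fx']*p[0]/p[2]+k['cx'],k['fy']*p[1]/p[2]+k['cy']])
def show(c,name,box=None,s=1):
    im=env.read_camera(c)[:,:,::-1]
    if box: im=im[box[1]:box[3],box[0]:box[2]]
    im=cv2.resize(im,None,fx=s,fy=s,interpolation=cv2.INTER_CUBIC); cv2.imwrite('pics/'+name,im)
E
python3 - <<'E'
from h import *
show("top","top1.png",(90,150,350,340),3)
H=dict(plate=.02,jar=.09,bin=.084,flap=.03,slidebox=.034,rack=.07,tipbox=.065,dish=.014,dishes=.028,washbottle=.1)
for n,h in H.items():
    for r in env.outline_of("top",n):
        m=r['mask'].astype(np.uint8); 
        cs,_=cv2.findContours(m,0,1); c=max(cs,key=cv2.contourArea)[:,0,:]
        w=np.array([pix("top",p,h)[:2] for p in c],np.float32)
        (x,y),s,a=cv2.minAreaRect(w)
        print(n,round(r['p'],2),np.round(r['xy']),'ctr',round(x,3),round(y,3),'size',np.round(s,3),'ang',round(a,1),'x',w[:,0].min().round(3),w[:,0].max().round(3),'y',w[:,1].min().round(3),w[:,1].max().round(3))
E
```

```text
plate 0.94 [121. 219.] ctr 0.574 0.419 size [0.093 0.059] ang 52.2 x 0.525 0.621 y 0.367 0.471
plate 0.83 [187. 247.] ctr 0.51 0.253 size [0.129 0.09 ] ang 10.6 x 0.443 0.579 y 0.199 0.304
plate 0.77 [135. 292.] ctr 0.395 0.376 size [0.088 0.061] ang 11.9 x 0.351 0.442 y 0.34 0.412
jar 0.71 [264. 171.] ctr 0.669 0.073 size [0.037 0.104] ang 0.4 x 0.65 0.687 y 0.021 0.125
jar 0.6 [265. 213.] ctr 0.579 0.062 size [0.066 0.061] ang 0.6 x 0.546 0.612 y 0.031 0.092
bin 0.97 [264. 124.] ctr 0.792 0.077 size [0.245 0.29 ] ang 89.5 x 0.647 0.938 y -0.046 0.199
flap 0.83 [258. 172.] ctr 0.679 0.077 size [0.041 0.112] ang 0.4 x 0.658 0.699 y 0.021 0.133
flap 0.42 [322. 196.] ctr 0.623 -0.057 size [0.057 0.057] ang 0.4 x 0.595 0.652 y -0.085 -0.029
slidebox 0.7 [262. 124.] ctr 0.807 0.079 size [0.252 0.303] ang 89.7 x 0.655 0.958 y -0.047 0.205
slidebox 0.64 [382. 247.] ctr 0.505 -0.227 size [0.118 0.055] ang 11.9 x 0.447 0.565 y -0.259 -0.19
slidebox 0.46 [318. 199.] ctr 0.62 -0.057 size [0.057 0.056] ang 0.4 x 0.592 0.649 y -0.085 -0.028
rack 0.65 [195. 311.] ctr 0.363 0.222 size [0.119 0.052] ang 89.1 x 0.337 0.39 y 0.162 0.282
tipbox 0.79 [336. 309.] ctr 0.363 -0.091 size [0.117 0.062] ang 87.0 x 0.33 0.396 y -0.15 -0.031
dish 0.68 [382. 248.] ctr 0.505 -0.231 size [0.122 0.054] ang 13.4 x 0.447 0.565 y -0.263 -0.193
dish 0.35 [262. 171.] ctr 0.683 0.076 size [0.044 0.113] ang 0.4 x 0.661 0.705 y 0.019 0.133
dishes 0.73 [206. 197.] ctr 0.621 0.205 size [0.057 0.06 ] ang 0.5 x 0.593 0.65 y 0.175 0.235
dishes 0.47 [334. 309.] ctr 0.358 -0.095 size [0.121 0.063] ang 88.2 x 0.326 0.39 y -0.155 -0.035
washbottle 0.85 [144. 147.] ctr 0.743 0.365 size [0.135 0.061] ang 46.0 x 0.688 0.794 y 0.306 0.41
washbottle 0.73 [385. 259.] ctr 0.495 -0.19 size [0.121 0.019] ang 18.1 x 0.436 0.552 y -0.215 -0.17
```

View pics/top1.png

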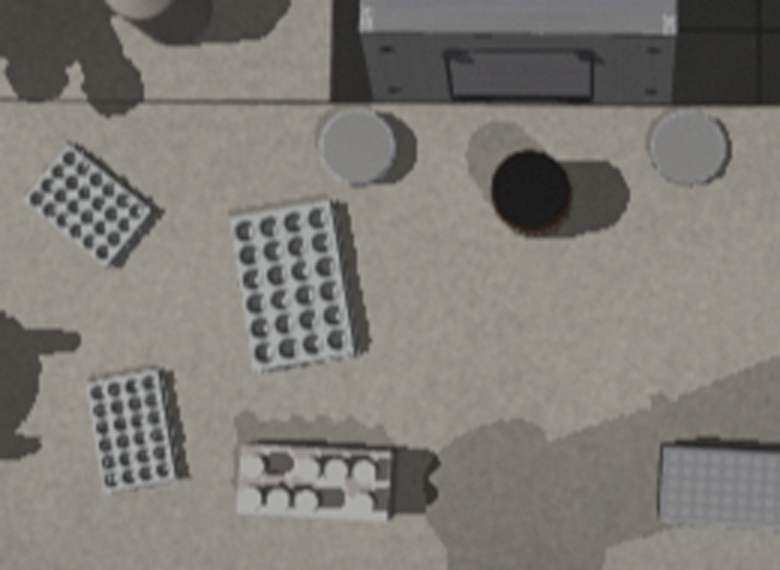

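Run:
```python
from h import *
P=lambda x,y,z:pix("top",(90+(x+.5)/3-.5,150+(y+.5)/3-.5),z).round(4)
print('cap',P(531,190,.09))
print('sillL,R',P(451,102,0.0),P(593,102,0))
print('flap top L,R',P(446,52,.064),P(593,52,.064))
print('hood top L R z.084',P(361,30,.084),P(677,33,.084))
show("scene","s1.png",(240,140,420,280),4)
r=[q for q in env.outline_of("scene","jar")]
for q in r: print(q['p'],q['xy'])
show("top","t2.png",(150,205,225,285),8)
for X in[(0.579,.062,.09),(.579,.062,0)]:print(proj("scene",X))
r=env.outline_of("top","plate")
im=env.read_camera("top")
for q in r:
    if abs(q['xy'][0]-187)<8:
        cs,_=cv2.findContours(q['mask'].astype(np.uint8),0,1);c=max(cs,key=cv2.contourArea)
        w=np.array([pix("top",p,.02)[:2] for p in c[:,0,:]],np.float32)
        for it in (cv2.minAreaRect(w),): print(it, cv2.boxPoints(it))
```

```text
cap [0.58   0.0638 0.09  ]
sillL,R [0.661  0.1334 0.    ] [0.6619 0.0183 0.    ]
flap top L,R [0.6895 0.1319 0.064 ] [0.6903 0.0184 0.064 ]
hood top L R z.084 [0.7021 0.1951 0.084 ] [ 0.7014 -0.0452  0.084 ]
0.64 [289.2, 222.8]
0.56 [183.7, 251.3]
0.51 [344.1, 310.2]
[290.2076596  206.57007759]
[290.30365819 233.61248843]
((0.5105772018432617, 0.25275474786758423), (0.1310751587152481, 0.08980348706245422), 10.375914573669434) [[0.43802428 0.28511855]
 [0.45419836 0.19678359]
 [0.5831301  0.22039095]
 [0.56695604 0.3087259 ]]
```

View pics/s1.png

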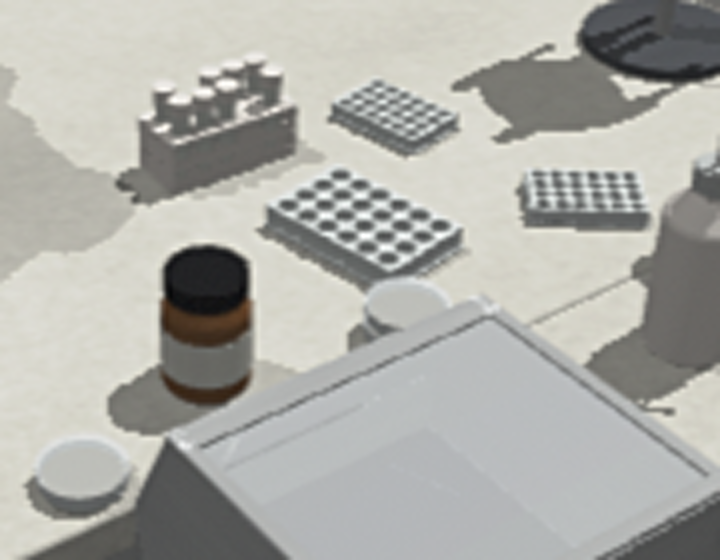

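View pics/t2.png

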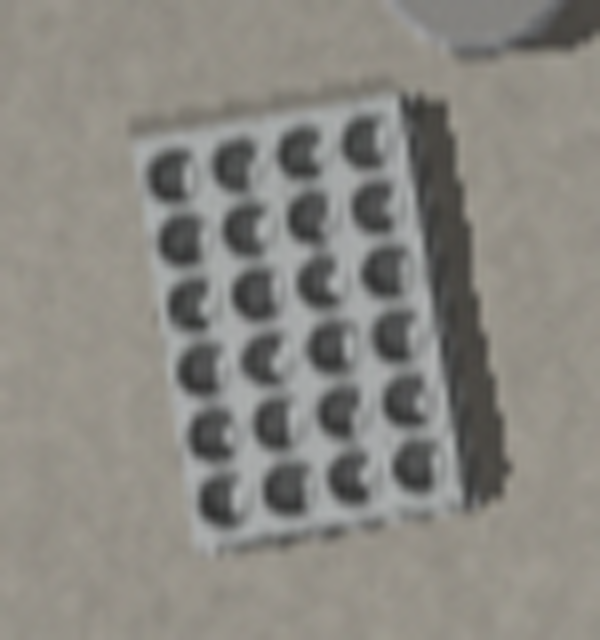

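>>> carry_out --targets '[[[0,0,0],[0,6.5,0]],[[0,0,0],[0,6.5,0]],[[0,0,0],[0,6.5,0]],[[0,0,0],[0,6.5,0]],[[-36,0,16],[0,0,0]],[[-36,0,16],[0,0,0]],[[-36,0,16],[0,0,0]],[[-36,0,16],[0,0,0]],[[-36,0,16],[0,0,0]],[[-36,0,16],[0,0,0]],[[-36,0,16],[0,0,0]],[[-36,0,16],[0,0,0]]]' --jaw 1

```text
time_s: 2.1
tool_pos: [0.4137, -0.2944, 0.1862]
tool_rot: [-90.0, -0.0, -89.9]
force: [0.6, -0.3, 0.8]
grip_width: 0.0868
```

>>> carry_out --targets '[[[-36,0,16],[0,0,0]],[[-36,0,16],[0,0,0]],[[-36,0,16],[0,0,0]],[[-36,0,16],[0,0,0]],[[-36,0,16],[0,0,0]],[[-36,0,16],[0,0,0]],[[-36,0,16],[0,0,0]],[[-36,0,16],[0,0,0]],[[-36,0,16],[0,0,0]],[[-36,0,16],[0,0,0]],[[0,0,0],[0,0,0]],[[0,0,0],[0,0,0]]]'

```text
time_s: 3.3
tool_pos: [0.5728, 0.0653, 0.1858]
tool_rot: [-90.0, 0.0, -89.8]
force: [-0.2, -0.3, -0.3]
grip_width: 0.0869
```

>>> carry_out --targets '[[[1,20,7],[0,0,0]],[[0,20,0],[0,0,0]],[[0,15,0],[0,0,0]],[[0,0,0],[0,0,0]]]'

```text
time_s: 3.7
tool_pos: [0.5779, 0.0614, 0.1286]
tool_rot: [-90.3, -0.1, -90.1]
force: [0.4, -0.5, -0.0]
grip_width: 0.087
```

Run:
```python
from h import *
show("top","t3.png",(200,150,350,270),5); show("scene","s3.png",(200,100,380,260),4)
print(env.get_obs()['tool_pos'])
```

```text
[0.57982227 0.06255166 0.13123545]
```

View pics/t3.png

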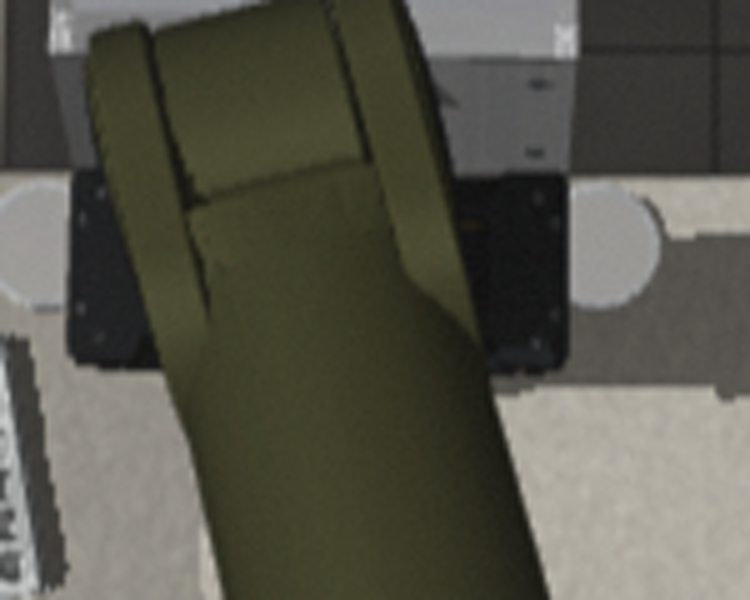

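View pics/s3.png

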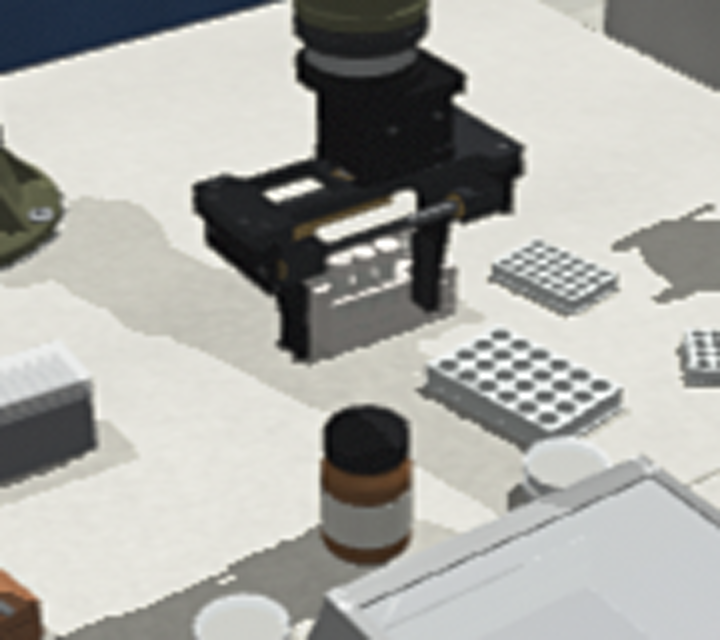

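The jar (scene px ≈ (291,222)) stands between the two open fingers. I lower and grip.

>>> carry_out --targets '[[[0,20,0],[0,0,0]],[[0,20,0],[0,0,0]],[[0,20,0],[0,0,0]],[[0,20,0],[0,0,0]],[[0,15,0],[0,0,0]],[[0,0,0],[0,0,0]],[[0,0,0],[0,0,0]]]'

```text
time_s: 4.5
tool_pos: [0.5805, 0.0634, 0.0368]
tool_rot: [-89.9, 0.0, -89.9]
force: [0.3, -0.6, 0.3]
grip_width: 0.0871
```

>>> carry_out --targets '[[[0,0,0],[0,0,0]],[[0,0,0],[0,0,0]],[[0,0,0],[0,0,0]],[[0,0,0],[0,0,0]],[[0,0,0],[0,0,0]],[[0,0,0],[0,0,0]],[[0,0,0],[0,0,0]],[[0,0,0],[0,0,0]]]' --jaw 0.4 --squeeze 25

```text
time_s: 5.3
tool_pos: [0.5802, 0.0636, 0.0364]
tool_rot: [-90.0, 0.0, -89.9]
force: [0.3, 1.0, 3.9]
grip_width: 0.0612
```

>>> carry_out --targets '[[[0,-10,0],[0,0,0]],[[0,-15,0],[0,0,0]],[[0,-15,0],[0,0,0]],[[10,0,-5],[0,0,0]],[[20,0,-10],[0,0,0]],[[28,0,-15],[0,0,0]],[[28,0,-15],[0,0,0]],[[28,0,-15],[0,0,0]],[[28,0,-15],[0,0,0]],[[18,0,-10],[0,0,0]],[[8,0,-5],[0,0,0]],[[0,0,0],[0,0,0]]]'

```text
time_s: 6.5
tool_pos: [0.489, -0.1064, 0.0759]
tool_rot: [-90.0, -0.0, -90.1]
force: [1.1, 0.7, -5.0]
grip_width: 0.0614
```

>>> carry_out --targets '[[[0,0,0],[0,0,0]],[[0,10,0],[0,0,0]],[[0,15,0],[0,0,0]],[[0,10,0],[0,0,0]],[[0,4,0],[0,0,0]],[[0,0,0],[0,0,0]],[[0,0,0],[0,0,0]]]'

```text
time_s: 7.2
tool_pos: [0.4904, -0.1043, 0.0368]
tool_rot: [-90.0, 0.0, -89.9]
force: [-0.3, 0.3, -4.1]
grip_width: 0.0614
```

>>> carry_out --targets '[[[0,1,0],[0,0,0]],[[0,0,0],[0,0,0]],[[0,0,0],[0,0,0]]]'

```text
time_s: 7.5
tool_pos: [0.4905, -0.1045, 0.0363]
tool_rot: [-90.0, 0.0, -89.9]
force: [-0.4, 0.6, -0.2]
grip_width: 0.0613
```

Weight is on the bench; open and lift away.

>>> carry_out --targets '[[[0,0,0],[0,0,0]],[[0,0,0],[0,0,0]],[[0,0,0],[0,0,0]],[[0,0,0],[0,0,0]],[[0,0,0],[0,0,0]],[[0,0,0],[0,0,0]]]' --jaw 1

```text
time_s: 8.1
tool_pos: [0.4901, -0.1048, 0.036]
tool_rot: [-90.0, -0.0, -89.9]
force: [-0.3, -0.0, 0.4]
grip_width: 0.0869
```

>>> carry_out --targets '[[[0,-20,0],[0,0,0]],[[0,-25,0],[0,0,0]],[[0,-35,0],[0,0,0]],[[0,-35,0],[0,0,0]],[[0,0,0],[0,0,0]],[[0,0,0],[0,0,0]]]'

```text
time_s: 8.7
tool_pos: [0.4905, -0.1049, 0.1516]
tool_rot: [-89.9, -0.1, -89.9]
force: [-0.7, -0.0, -0.3]
grip_width: 0.0869
```

>>> carry_out --targets '[[[-40,0,1],[0,0,0]],[[-40,0,1],[0,0,0]],[[-40,0,1],[0,0,0]],[[-40,0,1],[0,0,0]],[[-40,0,1],[0,0,0]],[[-40,0,1],[0,0,0]],[[-40,0,1],[0,0,0]],[[-40,0,1],[0,0,0]],[[-40,0,1],[0,0,0]],[[-40,0,1],[0,0,0]],[[-27,0,0],[0,0,0]],[[0,0,0],[0,0,0]]]' --jaw 0.75

```text
time_s: 9.9
tool_pos: [0.4964, 0.3271, 0.149]
tool_rot: [-90.2, 0.1, -89.5]
force: [-0.2, -0.4, 0.4]
grip_width: 0.0653
```

>>> carry_out --targets '[[[0,0,0],[0,-8.25,0]],[[0,0,0],[0,-8.25,0]],[[0,0,0],[0,-8.25,0]],[[0,0,0],[0,-8.25,0]],[[0,0,0],[0,-8.25,0]],[[0,0,0],[0,-8.25,0]],[[0,0,0],[0,-8.25,0]],[[0,0,0],[0,-8.25,0]],[[0,0,0],[0,-8.25,0]],[[0,0,0],[0,-8.25,0]],[[0,0,0],[0,-8.25,0]],[[0,0,0],[0,-8.25,0]]]'

```text
time_s: 11.1
tool_pos: [0.4992, 0.3203, 0.1493]
tool_rot: [-90.1, 0.1, 9.3]
force: [0.3, -0.3, 0.4]
grip_width: 0.0651
```

>>> carry_out --targets '[[[0,0,0],[0,0,0]],[[0,0,0],[0,0,0]]]'

```text
time_s: 11.3
tool_pos: [0.4994, 0.321, 0.1499]
tool_rot: [-90.1, 0.1, 8.8]
force: [-0.2, -0.5, -0.1]
grip_width: 0.0649
```

Run:
```python
from h import *
show("top","t4.png"); show("scene","s4.png",(160,80,480,300),2.5)
o=env.get_obs();print(o['tool_pos'],o['tool_rot'],o['qpos'],o['grip_width'])
```

```text
[0.49955238 0.32159184 0.15040075] [-9.00405200e+01  3.64604072e-02  8.89506009e+00] [ 14.47443043  24.31179612 -63.10528487  92.54624767  22.15135391
  76.96103267 -42.80041084] 0.0653285357405232
```

View pics/t4.png

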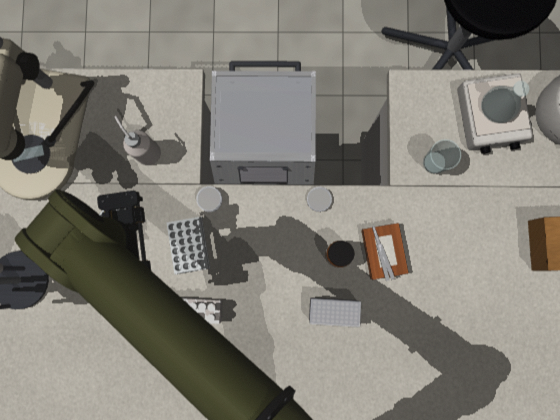

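View pics/s4.png

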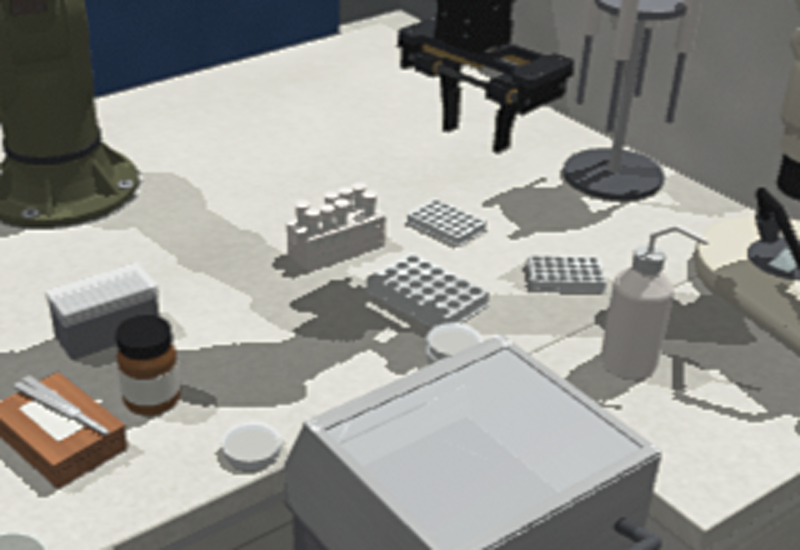

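>>> carry_out --targets '[[[0,30,0],[0,0,0]],[[0,30,0],[0,0,0]],[[0,30,0],[0,0,0]],[[0,25,0],[0,0,0]],[[0,17,0],[0,0,0]],[[0,10,0],[0,0,0]],[[0,0,0],[0,0,0]],[[0,0,0],[0,0,0]]]'

```text
time_s: 12.2
tool_pos: [0.5001, 0.3229, 0.0098]
tool_rot: [-90.0, -0.1, 9.0]
force: [-0.6, -0.0, 0.6]
grip_width: 0.0656
```

>>> carry_out --targets '[[[0,0,-5],[0,0,0]],[[0,0,-5],[0,0,0]],[[0,0,-4],[0,0,0]],[[0,0,-4],[0,0,0]],[[0,0,-4],[0,0,0]],[[0,0,-5],[0,0,0]],[[0,0,-6],[0,0,0]],[[0,0,0],[0,0,0]]]'

```text
time_s: 13.0
tool_pos: [0.5052, 0.2883, 0.0087]
tool_rot: [-90.1, 0.0, 9.0]
force: [0.1, -0.1, -0.6]
grip_width: 0.0652
```

Run:
```python
from h import *
show("top","t5.png",(120,180,260,320),4); show("scene","s5.png",(240,100,440,250),4)
o=env.get_obs();print(o['tool_pos'],o['tool_rot'],o['qpos'],o['force'])
```

```text
[0.50486977 0.28945707 0.00889001] [-8.99990974e+01  4.59036550e-04  9.02974797e+00] [ 13.9745733   30.91131959 -57.85612513 102.48198009  29.18855353
  63.10885458 -44.9565415 ] [-0.68390824  0.30590758  0.59931706]
```

View pics/t5.png

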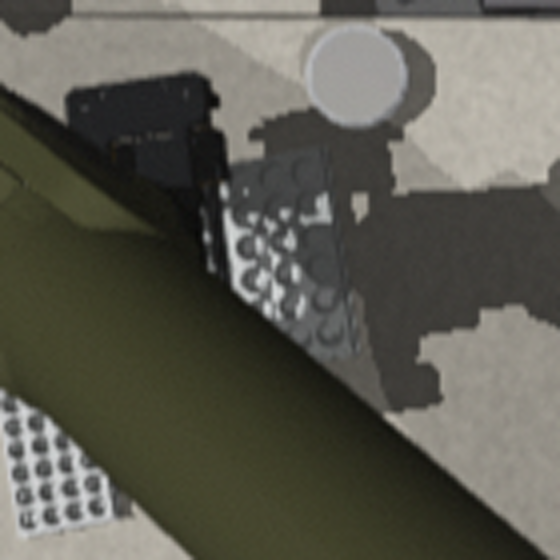

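View pics/s5.png

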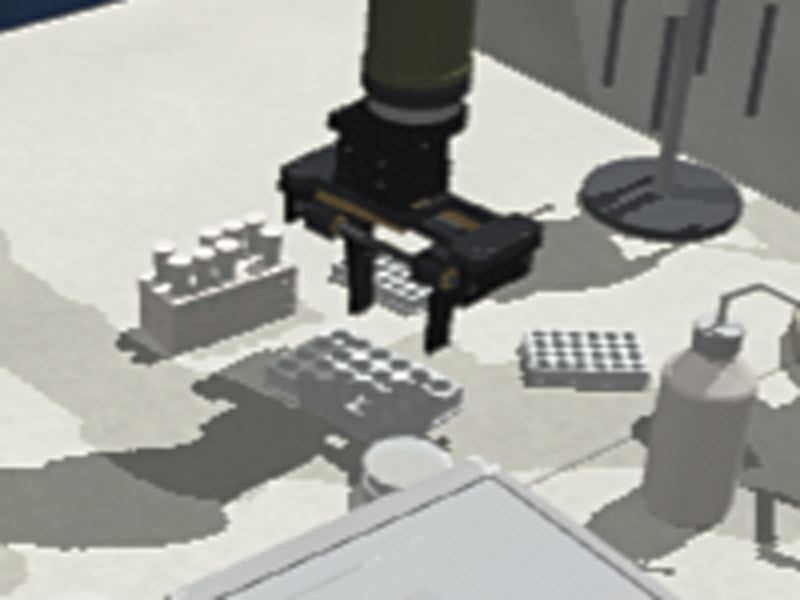

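>>> carry_out --targets '[[[0,0,-5],[0,0,0]],[[0,0,-5],[0,0,0]],[[0,0,-5],[0,0,0]],[[0,0,-5],[0,0,0]],[[0,0,0],[0,0,0]],[[0,0,0],[0,0,0]]]'

```text
time_s: 13.7
tool_pos: [0.5081, 0.2697, 0.0089]
tool_rot: [-90.0, -0.0, 9.0]
force: [0.6, 0.5, -0.3]
grip_width: 0.0655
```

Run:
```python
from h import *
show("top","t6.png",(140,190,240,290),6); show("scene","s6.png",(290,150,390,225),8)
o=env.get_obs();print(o['tool_pos'],o['tool_rot'],o['force'])
n=np.array([-.156,.988,0])
print(proj("scene",o['tool_pos']),proj("top",o['tool_pos']))
```

```text
[0.50789349 0.27014198 0.00898114] [-8.99913262e+01 -7.64241874e-03  9.07158472e+00] [-0.9881887   0.20771508  1.48340271]
[334.17882658 194.26433927] [181.48553856 245.89331643]
```

View pics/t6.png

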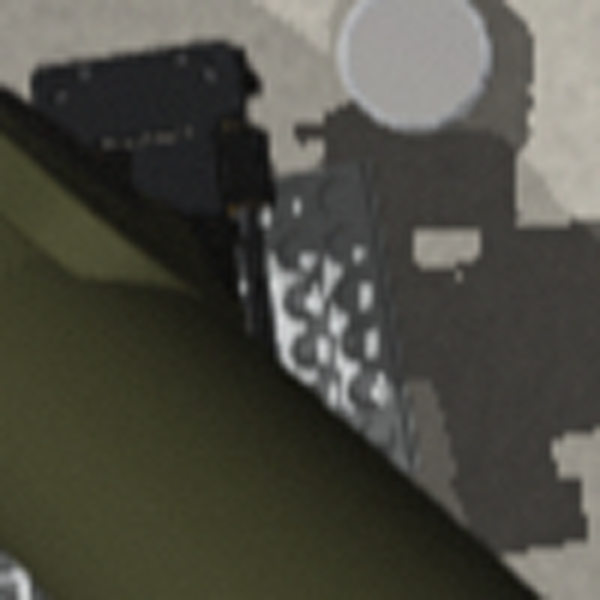

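View pics/s6.png

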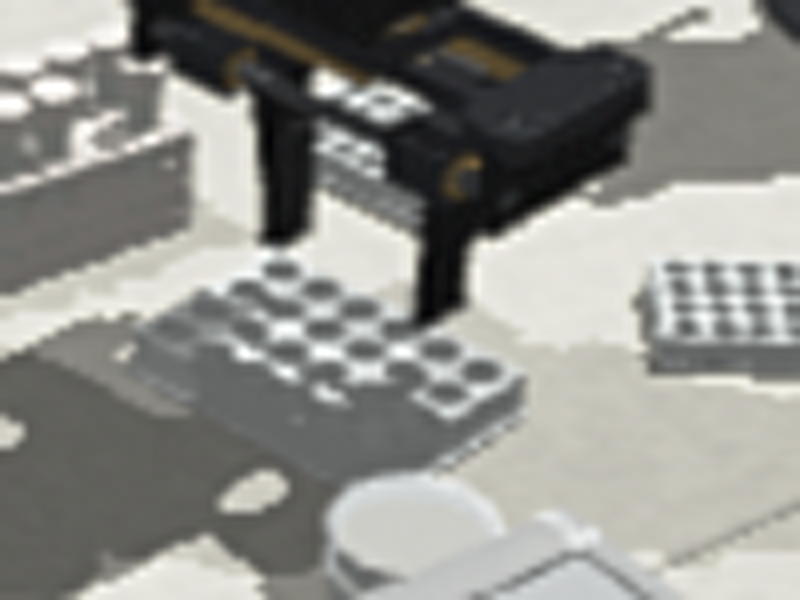

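Run:
```python
from h import *
o=env.get_obs();p=o['tool_pos'];a=np.radians(9)
for s in(-.04,.04):
  for z in(0.009,.02,.03,.04,.05):
    q=p+s*np.array([np.cos(a),np.sin(a),0]);q[2]=z
    u=proj("scene",q); print(s,z,u.round(1),((u-[290,150])*8).round(), ((proj('top',q)-[140,190])*6).round())
```

```text
-0.04 0.009 [324.4 189. ] [276. 312.] [262. 435.]
-0.04 0.02 [324.6 185.9] [277. 288.] [256. 434.]
-0.04 0.03 [324.7 183.2] [278. 265.] [251. 434.]
-0.04 0.04 [324.9 180.4] [279. 243.] [246. 434.]
-0.04 0.05 [325.  177.6] [280. 221.] [241. 433.]
0.04 0.009 [344.3 199.8] [434. 398.] [236. 236.]
0.04 0.02 [344.5 196.7] [436. 373.] [230. 234.]
0.04 0.03 [344.8 193.9] [438. 351.] [225. 232.]
0.04 0.04 [345. 191.] [440. 328.] [220. 230.]
0.04 0.05 [345.2 188.1] [442. 305.] [214. 228.]
```

Run:
```python
from h import *
for s in(-.051,.051):
  for z in(.131,.145,.16,.17):
    q=[.5798,.0626+s,z]; u=proj("scene",q); print(s,z,((u-[200,100])*4).round())
a=np.radians(8.9)
for s in(-.04,.04):
  for z in(.15,.165,.18,.19):
    q=[.4996+s*np.cos(a),.3216+s*np.sin(a),z]; u=proj("scene",q); print('s4',s,z,((u-[160,80])*2.5).round())
a=np.radians(9)
for s in(-.04,.04):
  for z in(.009,.02,.03,.04):
    q=[.5049+s*np.cos(a),.2895+s*np.sin(a),z]; u=proj("scene",q); print('s5',s,z,((u-[240,100])*4).round())
```

```text
-0.051 0.131 [294. 400.]
-0.051 0.145 [294. 381.]
-0.051 0.16 [293. 361.]
-0.051 0.17 [293. 347.]
0.051 0.131 [427. 349.]
0.051 0.145 [428. 331.]
0.051 0.16 [428. 311.]
0.051 0.17 [429. 297.]
s4 -0.04 0.15 [447. 155.]
s4 -0.04 0.165 [447. 144.]
s4 -0.04 0.18 [448. 132.]
s4 -0.04 0.19 [449. 124.]
s4 0.04 0.15 [500. 179.]
s4 0.04 0.165 [501. 167.]
s4 0.04 0.18 [502. 155.]
s4 0.04 0.19 [503. 147.]
s5 -0.04 0.009 [355. 346.]
s5 -0.04 0.02 [356. 334.]
s5 -0.04 0.03 [357. 323.]
s5 -0.04 0.04 [357. 312.]
s5 0.04 0.009 [435. 389.]
s5 0.04 0.02 [436. 376.]
s5 0.04 0.03 [437. 365.]
s5 0.04 0.04 [438. 354.]
```

The fingers are hovering over the plate: tips sit ~30 mm above the reported TCP when open, so nothing was touched (force ≈0, plate unmoved). I back up and check the tip height against jaw opening.

>>> carry_out --targets '[[[0,-20,0],[0,0,0]],[[0,-30,0],[0,0,0]],[[0,-10,10],[0,0,0]],[[0,0,25],[0,0,0]],[[0,0,20],[0,0,0]],[[0,0,0],[0,0,0]],[[0,0,0],[0,0,0]],[[0,0,0],[0,0,0]],[[0,0,0],[0,0,0]],[[0,0,0],[0,0,0]],[[0,0,0],[0,0,0]],[[0,0,0],[0,0,0]]]' --jaw 0

```text
time_s: 15.0
tool_pos: [0.4995, 0.3239, 0.0689]
tool_rot: [-90.0, -0.0, 9.0]
force: [0.3, -0.3, -0.2]
grip_width: 0.0006
```

Run:
```python
from h import *
o=env.get_obs();p=o['tool_pos'];print(p,o['grip_width'])
im=env.read_camera("scene")[:,:,::-1].copy()
im=cv2.resize(im[110:220,280:400],None,fx=6,fy=6,interpolation=cv2.INTER_CUBIC)
for dz in(0,.01,.02,.03,.04):
    u=((proj("scene",p+[0,0,dz])-[280,110]+.5)*6).astype(int); cv2.circle(im,tuple(u),3,(0,0,255),-1)
cv2.imwrite("pics/s7.png",im)
```

```text
[0.49945702 0.32389386 0.0689286 ] 0.0005652666926146906
```

View pics/s7.png

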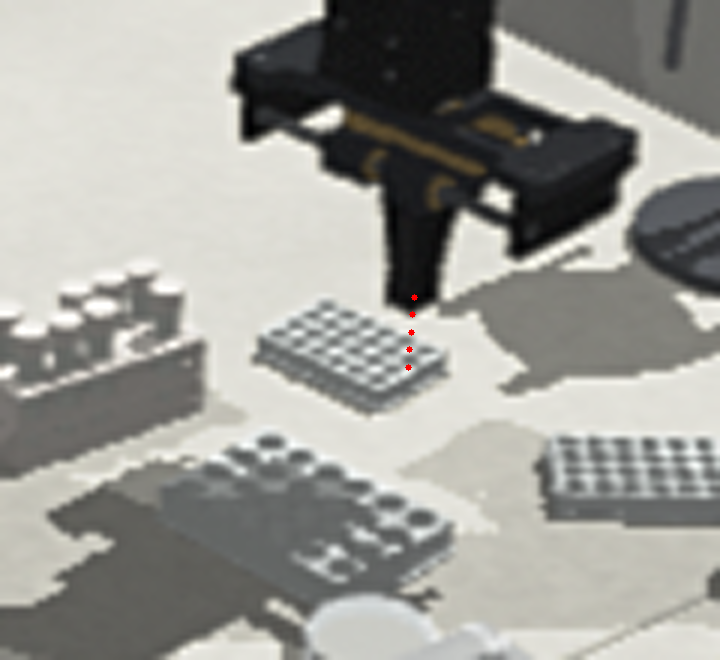

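Run:
```python
from h import *
im=env.read_camera("top")[:,:,::-1]
for n in("jar","plate"):
    for r in env.outline_of("top",n): print(n,r['p'],r['xy'],pix("top",r['xy'],.09 if n=='jar' else .02).round(4))
    for r in env.outline_of("scene",n): print('scene',n,r['p'],r['xy'])
o=env.get_obs();p=o['tool_pos']
im=im.copy()[160:340,100:380];im=cv2.resize(im,None,fx=2.8,fy=2.8,interpolation=cv2.INTER_CUBIC)
# body rectangle at height p.z+.07 and +.1
a=np.radians(9);X=np.array([np.cos(a),np.sin(a),0]);Z=np.array([-np.sin(a),np.cos(a),0])
for h,c in((.07,(0,0,255)),(.1,(0,255,0)),(.13,(255,0,0))):
    q=[((proj("top",p+s*.095*X+t*.0375*Z+[0,0,h])-[100,160])*2.8).astype(int) for s,t in((1,1),(1,-1),(-1,-1),(-1,1))]
    cv2.polylines(im,[np.array(q)],True,c,1)
cv2.imwrite("pics/t7.png",im)
print(pix("top",(340,253),.09))
```

```text
jar 0.57 [338.2, 251.2] [ 0.496  -0.0965  0.09  ]
scene jar 0.77 [217.9, 225.1]
plate 0.69 [439.2, 155.4] [ 0.7295 -0.3436  0.02  ]
plate 0.58 [189.1, 247.1] [0.5047 0.2497 0.02  ]
plate 0.51 [126.1, 216.7] [0.5758 0.4028 0.02  ]
scene plate 0.94 [384.8, 188.9]
scene plate 0.79 [329.7, 195.6]
scene plate 0.68 [337.3, 169.0]
scene plate 0.22 [414.5, 205.6]
[ 0.4920367  -0.10053342  0.09      ]
```

View pics/t7.png

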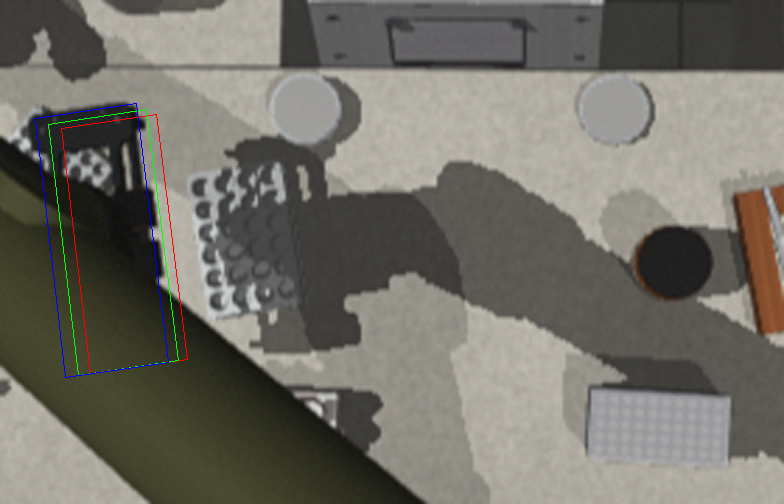

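Run:
```python
from h import *
o=env.get_obs();p=o['tool_pos']
a=np.radians(9);X=np.array([np.cos(a),np.sin(a),0]);Z=np.array([-np.sin(a),np.cos(a),0])
for s,t in((1,-1),(1,1),(-1,-1)):
  for h in(.05,.06,.07,.08,.09,.1,.11):
    print(s,t,h,((proj("scene",p+s*.095*X+t*.0375*Z+[0,0,h])-[280,110]+.5)*6).astype(int))
```

```text
1 -1 0.05 [520 379]
1 -1 0.06 [523 360]
1 -1 0.07 [525 341]
1 -1 0.08 [527 322]
1 -1 0.09 [529 303]
1 -1 0.1 [531 283]
1 -1 0.11 [534 264]
1 1 0.05 [621 322]
1 1 0.06 [623 304]
1 1 0.07 [626 285]
1 1 0.08 [629 267]
1 1 0.09 [631 248]
1 1 0.1 [634 228]
1 1 0.11 [636 209]
-1 -1 0.05 [222 237]
-1 -1 0.06 [222 219]
-1 -1 0.07 [223 201]
-1 -1 0.08 [224 183]
-1 -1 0.09 [224 165]
-1 -1 0.1 [225 146]
-1 -1 0.11 [226 128]
```

>>> carry_out --targets '[[[0,20,0],[0,0,0]],[[0,20,0],[0,0,0]],[[0,20,0],[0,0,0]],[[0,15,0],[0,0,0]],[[0,8,0],[0,0,0]],[[0,0,0],[0,0,0]],[[0,0,0],[0,0,0]],[[0,0,0],[0,0,0]]]' --jaw 0.75

```text
time_s: 16.1
tool_pos: [0.4999, 0.3248, -0.0131]
tool_rot: [-90.0, -0.1, 9.1]
force: [0.5, -0.1, 0.1]
grip_width: 0.0563
```

Run:
```python
from h import *
o=env.get_obs();p=o['tool_pos'];print(p,o['grip_width'],o['force'])
im=env.read_camera("scene")[:,:,::-1].copy()
im=cv2.resize(im[140:220,280:400],None,fx=6,fy=6,interpolation=cv2.INTER_CUBIC)
a=np.radians(9);X=np.array([np.cos(a),np.sin(a),0])
for s in(-.04,.04):
  for z in (0,.01,.02):
    q=p+s*X;q[2]=z
    u=((proj("scene",q)-[280,140]+.5)*6).astype(int); cv2.circle(im,tuple(u),2,(0,0,255),-1)
cv2.imwrite("pics/s8.png",im)
```

```text
[ 0.4998956   0.32483951 -0.01311117] 0.05626593439487291 [ 0.51272027 -0.14390174  0.13281603]
```

View pics/s8.png

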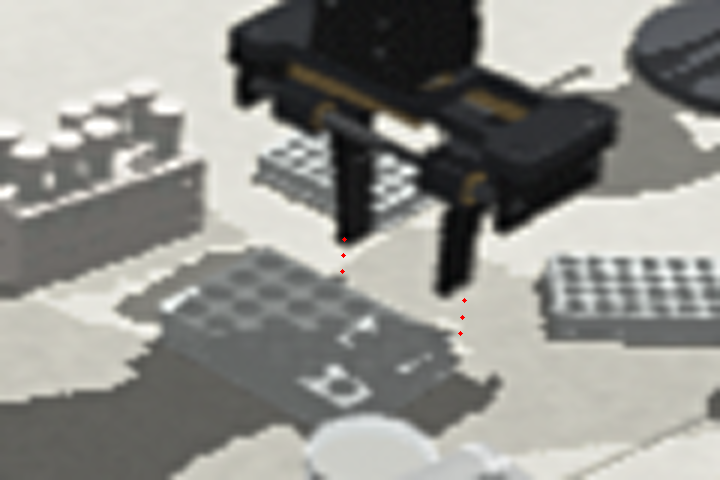

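>>> carry_out --targets '[[[0,5,0],[0,0,0]],[[0,3,0],[0,0,0]],[[0,2,0],[0,0,0]],[[0,0,0],[0,0,0]],[[0,0,0],[0,0,0]]]'

```text
time_s: 16.65
tool_pos: [0.4992, 0.3242, -0.0242]
tool_rot: [-90.0, 0.0, 9.1]
force: [0.6, 0.6, -0.2]
grip_width: 0.0652
```

Run:
```python
from h import *
o=env.get_obs();p=o['tool_pos'];print(p,o['grip_width'],o['force'])
im=env.read_camera("scene")[:,:,::-1].copy()
im=cv2.resize(im[140:220,280:400],None,fx=6,fy=6,interpolation=cv2.INTER_CUBIC)
a=np.radians(9);X=np.array([np.cos(a),np.sin(a),0])
for s in(-.04,.04):
  for z in (0,.01,.02):
    q=p+s*X;q[2]=z
    u=((proj("scene",q)-[280,140]+.5)*6).astype(int); cv2.circle(im,tuple(u),2,(0,0,255),-1)
cv2.imwrite("pics/s9.png",im)
```

```text
[ 0.49921752  0.3242258  -0.02416785] 0.06524017968425654 [ 0.60681768  0.62650656 -0.20033916]
```

View pics/s9.png

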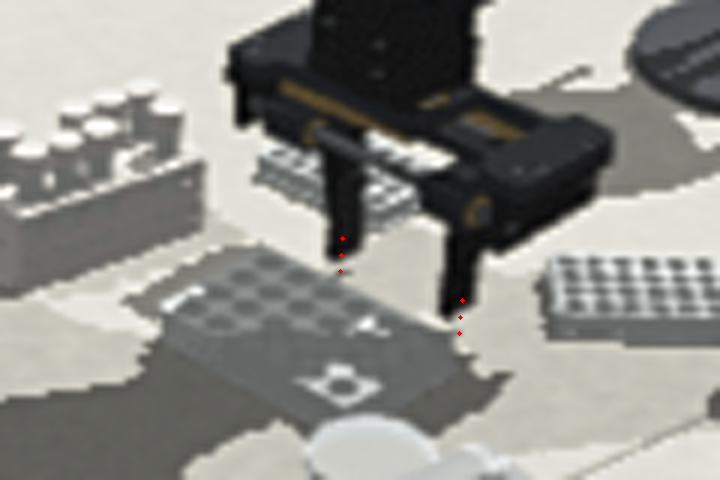

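>>> carry_out --targets '[[[0,0,-6],[0,0,0]],[[0,0,-6],[0,0,0]],[[0,0,-4],[0,0,0]],[[0,0,-4],[0,0,0]],[[0,0,-4],[0,0,0]],[[0,0,-5],[0,0,0]],[[0,0,-5],[0,0,0]],[[0,0,-6],[0,0,0]],[[0,0,-6],[0,0,0]]]'

```text
time_s: 17.6
tool_pos: [0.5066, 0.2784, -0.024]
tool_rot: [-90.0, -0.0, 9.1]
force: [-0.5, 1.2, -0.1]
grip_width: 0.0654
```

Run:
```python
from h import *
o=env.get_obs();p=o['tool_pos'];print(p,o['grip_width'],o['force'])
show("scene","s10.png",(280,140,400,220),6);show("top","t10.png",(120,180,260,300),5)
```

```text
[ 0.50660633  0.27840759 -0.0240299 ] 0.06544042322671466 [-0.48860284  1.22851766 -0.14016356]
```

View pics/s10.png

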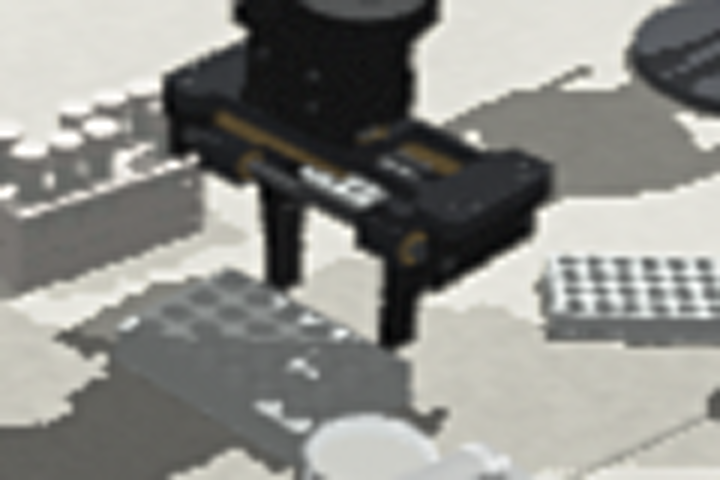

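View pics/t10.png

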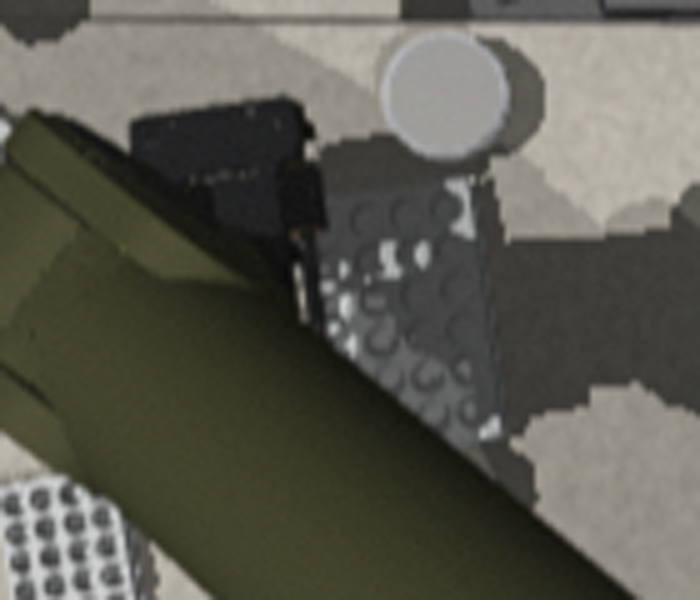

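Run:
```python
from h import *
P=lambda x,y,z=.02:pix("top",(120+(x+.5)/5-.5,180+(y+.5)/5-.5),z)[:2]
a,b=P(475,180),P(500,435)
print(a,b,np.degrees(np.arctan2(*(a-b)[::-1])))
Q=lambda x,y,z=.02:pix("top",(150+(x+.5)/8-.5,205+(y+.5)/8-.5),z)[:2]
TL,TR,BR,BL=Q(135,132),Q(400,95),Q(465,508),Q(203,548)
print(TL,TR,BR,BL,(TL+TR+BR+BL)/4)
for u,v in((TL,BL),(TR,BR)): print(np.degrees(np.arctan2(*(u-v)[::-1])),np.linalg.norm(u-v))
S=lambda x,y,z=.02:pix("scene",(280+(x+.5)/6-.5,140+(y+.5)/6-.5),z)[:2]
print('scene: rearleft,frontleft,rearright',S(228,270),S(410,360),S(112,345))
```

```text
[0.58033566 0.19075622] [0.45945907 0.1762239 ] 6.855449352492112
[0.56622432 0.30560198] [0.57801124 0.22664358] [0.45571505 0.20433611] [0.44311343 0.28161322] [0.51076601 0.25454872]
11.026200689312645 0.12542627553152472
10.337405936639552 0.12431404273880635
scene: rearleft,frontleft,rearright [0.45015376 0.25092004] [0.56447366 0.27485953] [0.47203887 0.16317263]
```

>>> carry_out --targets '[[[-2,0,-6],[0,0.5,0]],[[-2,0,-8],[0,0.7,0]],[[-2,0,-9],[0,0.9,0]],[[-2,0,-9],[0,0.9,0]],[[-1.5,0,-9],[0,0.9,0]],[[-1.5,0,-9],[0,0.9,0]],[[-1.5,0,-9],[0,0.9,0]],[[-1,0,-9],[0,0.9,0]],[[0,0,0],[0,0,0]]]'

```text
time_s: 18.6
tool_pos: [0.5005, 0.2072, -0.0244]
tool_rot: [-90.1, 0.0, 2.3]
force: [0.2, -0.6, -0.0]
grip_width: 0.065
```

Run:
```python
from h import *
o=env.get_obs();p=o['tool_pos'];print(p,o['tool_rot'],o['force'],o['qpos'])
show("scene","s11.png",(250,140,370,220),6);show("top","t11.png",(150,180,290,300),5)
```

```text
[ 0.50047     0.20719087 -0.02441394] [-9.01238048e+01  4.56752104e-02  2.30277326e+00] [ 0.16341464 -0.60881051 -0.00221288] [ 22.33458135  28.37906115 -56.62061391 109.32438032  28.15403121
  57.57750461 -44.58748383]
```

View pics/s11.png

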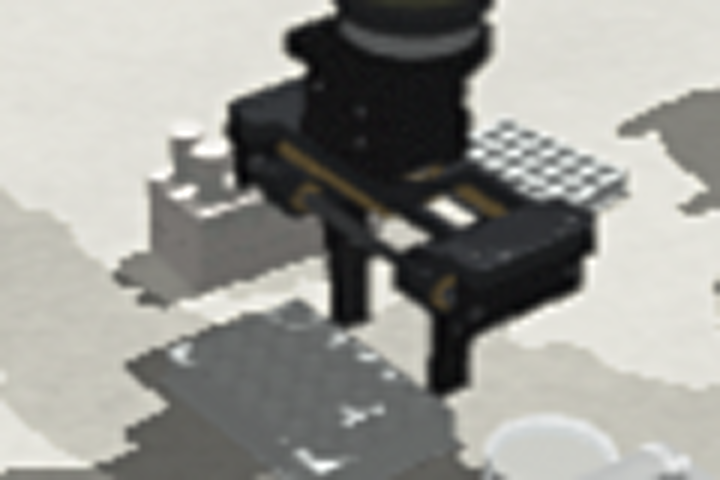

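View pics/t11.png

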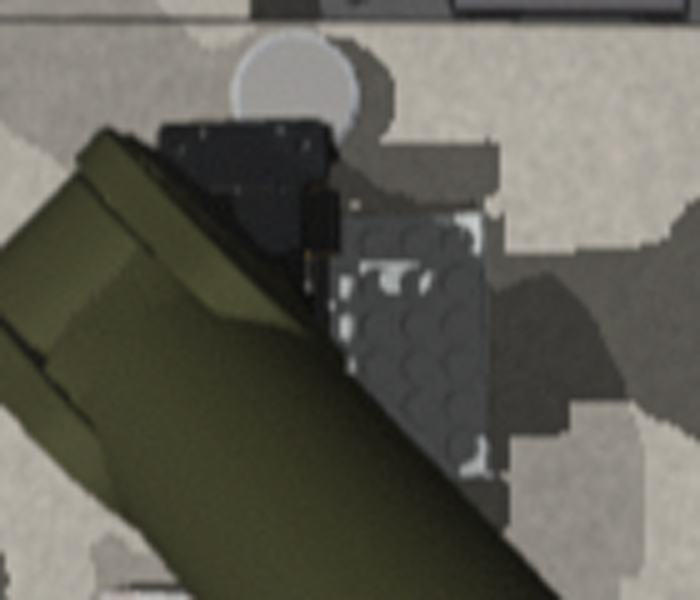

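>>> carry_out --targets '[[[0,0,-6],[0,0.4,0]],[[0,0,-9],[0,0.6,0]],[[0,0,-9],[0,0.6,0]],[[0,0,-9],[0,0.7,0]],[[0,0,-9],[0,0,0]],[[0,0,-9],[0,0,0]],[[0,0,-9],[0,0,0]],[[0,0,-8],[0,0,0]],[[0,0,-6],[0,0,0]],[[0,0,-4],[0,0,0]],[[0,0,0],[0,0,0]],[[0,0,0],[0,0,0]]]'

```text
time_s: 19.9
tool_pos: [0.5016, 0.1316, -0.0241]
tool_rot: [-90.0, 0.0, 0.2]
force: [-0.2, -0.1, 0.1]
grip_width: 0.0651
```

Run:
```python
from h import *
o=env.get_obs();p=o['tool_pos'];print(p,o['tool_rot'],o['force'],o['qpos'])
show("scene","s12.png",(210,140,350,230),5);show("top","t12.png",(190,160,330,300),5)
P=lambda x,y,z=.02:pix("top",(190+(x+.5)/5-.5,160+(y+.5)/5-.5),z)[:2]
```

```text
[ 0.50156097  0.13158231 -0.02408597] [-9.00136858e+01  3.52958807e-03  1.57623742e-01] [-0.15065209 -0.08390378  0.12971469] [ 31.94349985  25.30228788 -57.25457177 112.54567379  25.72844056
  55.94504185 -37.57729842]
```

View pics/t12.png

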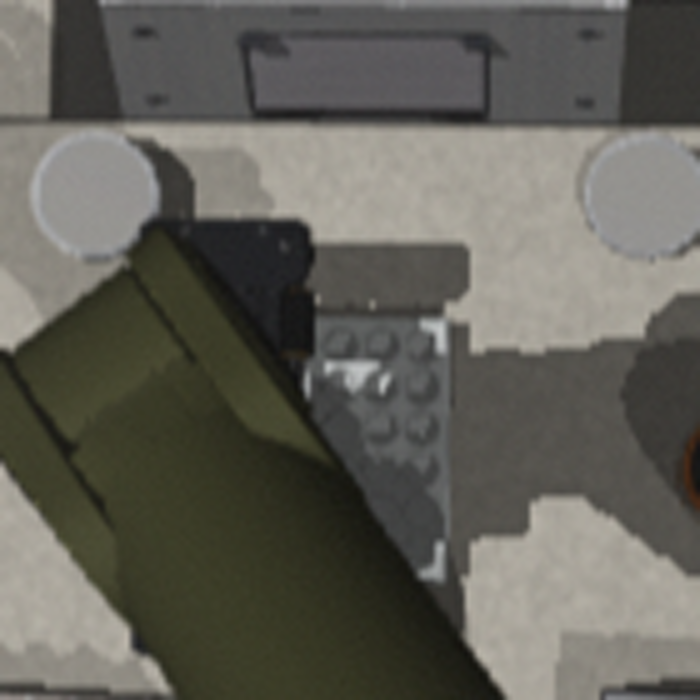

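View pics/s12.png

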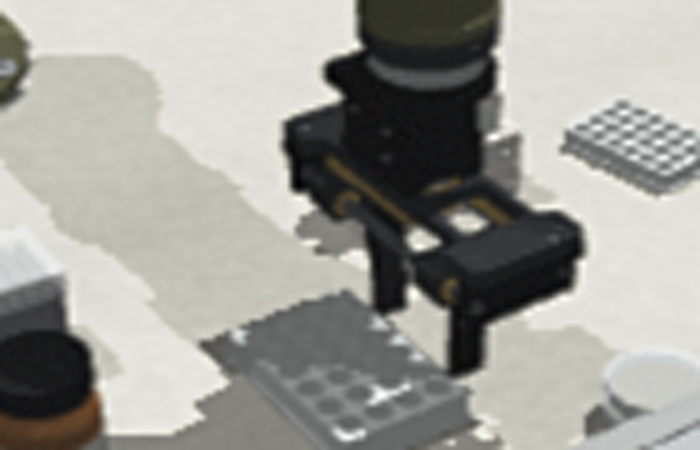

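>>> carry_out --targets '[[[0,0,10],[0,0,0]],[[0,0,15],[0,0,0]],[[0,-25,5],[0,0,0]],[[0,-35,0],[0,0,0]],[[0,-35,0],[0,0,0]],[[0,-35,20],[0,0,0]],[[0,0,40],[0,0,0]],[[0,0,40],[0,0,0]],[[0,0,40],[0,0,0]],[[0,0,0],[0,0,0]]]'

```text
time_s: 21.0
tool_pos: [0.4976, 0.3106, 0.1067]
tool_rot: [-89.7, 0.0, 0.8]
force: [-0.7, 1.1, -0.6]
grip_width: 0.0651
```

Run:
```python
from h import *
o=env.get_obs();p=o['tool_pos'];print(p,o['tool_rot'])
show("top","t13.png",(190,160,330,300),5)
for r in env.outline_of("top","plate"):
    cs,_=cv2.findContours(r['mask'].astype(np.uint8),0,1);c=max(cs,key=cv2.contourArea)[:,0,:]
    w=np.array([pix("top",q,.02)[:2] for q in c],np.float32); print(r['p'],r['xy'],cv2.minAreaRect(w))
```

```text
[0.49760154 0.31064207 0.10669078] [-8.96539840e+01  4.23082556e-02  7.75575464e-01]
0.83 [262.9, 251.1] ((0.5034512281417847, 0.07784171402454376), (0.12525072693824768, 0.08270303159952164), 0.6153950691223145)
0.6 [115.3, 210.0] ((0.599193811416626, 0.4307132363319397), (0.0375017449259758, 0.028861597180366516), 50.68977737426758)
```

View pics/t13.png

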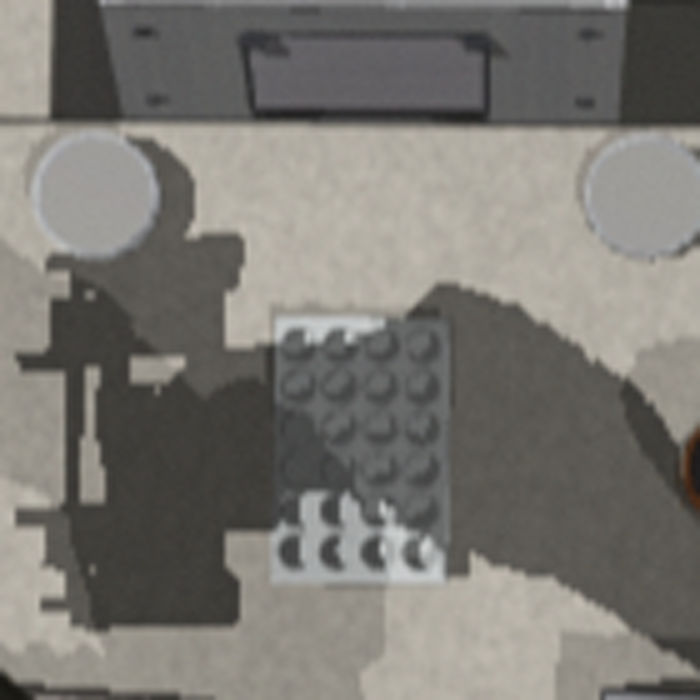

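>>> carry_out --targets '[[[0,0,0],[0,8.25,0]],[[0,0,0],[0,8.25,0]],[[0,0,0],[0,8.25,0]],[[0,0,0],[0,8.25,0]],[[0,0,0],[0,8.25,0]],[[0,0,0],[0,8.25,0]],[[0,0,0],[0,8.25,0]],[[0,0,0],[0,8.25,0]],[[0,0,0],[0,8.25,0]],[[0,0,0],[0,8.25,0]],[[0,0,0],[0,7.7,0]],[[0,0,0],[0,0,0]]]' --jaw 0.5

```text
time_s: 22.3
tool_pos: [0.5017, 0.2999, 0.1059]
tool_rot: [-90.0, -0.1, -90.2]
force: [-0.5, 0.0, -0.2]
grip_width: 0.0433
```

>>> carry_out --targets '[[[30,0,0],[0,0,0]],[[30,0,0],[0,0,0]],[[30,0,0],[0,0,0]],[[30,0,-10],[0,0,0]],[[30,0,-15],[0,0,0]],[[30,0,-15],[0,0,0]],[[30,0,-15],[0,0,0]],[[20,0,-15],[0,0,0]],[[0,0,0],[0,0,0]],[[0,0,0],[0,0,0]]]'

```text
time_s: 23.3
tool_pos: [0.4312, 0.0709, 0.1062]
tool_rot: [-89.9, -0.0, -90.0]
force: [0.4, 0.6, -0.5]
grip_width: 0.0436
```

Run:
```python
from h import *
o=env.get_obs();print(o['tool_pos'],o['tool_rot'],o['qpos'],o['grip_width'])
```

```text
[0.43115962 0.07090346 0.10615436] [-8.99436509e+01 -4.63481978e-02 -9.00421313e+01] [  27.68612565   -3.76480492  -38.75819354  116.54206319   -2.51017964
   66.36912001 -100.04892303] 0.04359463653701265
```

>>> carry_out --targets '[[[-7,0,-13],[0,0,0]],[[0,25,0],[0,0,0]],[[0,25,0],[0,0,0]],[[0,20,0],[0,0,0]],[[0,0,0],[0,0,0]],[[0,0,0],[0,0,0]]]'

```text
time_s: 23.9
tool_pos: [0.4183, 0.0798, 0.0362]
tool_rot: [-90.0, 0.1, -89.9]
force: [0.1, 0.5, -0.3]
grip_width: 0.0434
```

Run:
```python
from h import *
o=env.get_obs();print(o['tool_pos'],o['tool_rot'],o['qpos'],o['grip_width'])
show("scene","s14.png",(210,100,350,220),5);
```

```text
[0.41831699 0.07975796 0.03622988] [-9.00178341e+01  5.55850658e-02 -8.99163411e+01] [  26.56285587    0.42690722  -40.49879138  122.17957461    0.25967487
   57.50006895 -103.99102347] 0.04335685320409511
```

View pics/s14.png

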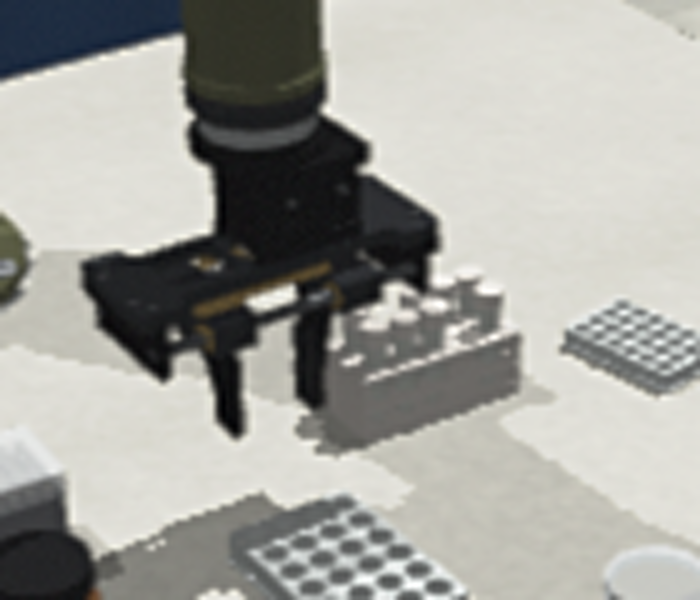

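>>> carry_out --targets '[[[4,0,5],[0,0,0]],[[0,15,0],[0,0,0]],[[0,15,0],[0,0,0]],[[0,12,0],[0,0,0]],[[0,8,0],[0,0,0]],[[0,6,0],[0,0,0]],[[0,0,0],[0,0,0]],[[0,0,0],[0,0,0]]]'

```text
time_s: 24.75
tool_pos: [0.4233, 0.0748, -0.0198]
tool_rot: [-90.0, 0.0, -90.0]
force: [-0.0, -0.1, 0.7]
grip_width: 0.0436
```

Run:
```python
from h import *
o=env.get_obs();p=o['tool_pos'];print(o['tool_pos'],o['tool_rot'],o['qpos'],o['force'])
im=env.read_camera("scene")[:,:,::-1].copy()
im=cv2.resize(im[110:230,210:350],None,fx=5,fy=5,interpolation=cv2.INTER_CUBIC)
for s in(-.029,.029):
  for z in (0,.01,.02):
    q=p+[0,s,0];q[2]=z
    u=((proj("scene",q)-[210,110]+.5)*5).astype(int); cv2.circle(im,tuple(u),2,(0,0,255),-1)
cv2.imwrite("pics/s15.png",im)
```

```text
[ 0.42327589  0.07481629 -0.01982041] [-8.99795324e+01  2.53516038e-03 -9.00350397e+01] [  25.41789218    7.07615159  -40.16703629  124.38486061    5.92890975
   50.32689661 -108.3598385 ] [-0.02669347 -0.06644516  0.70135736]
```

View pics/s15.png

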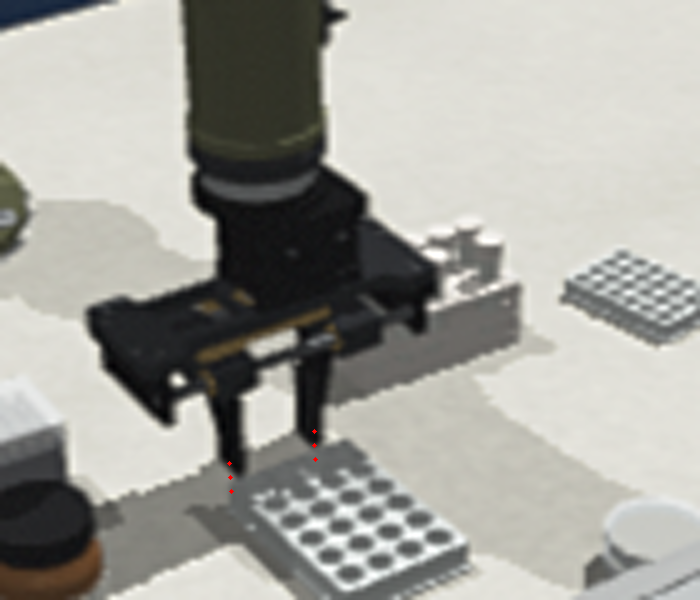

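>>> carry_out --targets '[[[0,3,3],[0,0,0]],[[0,0,4],[0,0,0]],[[0,0,5],[0,0,0]],[[0,0,7],[0,0,0]],[[0.3,0,9],[0,0,0]],[[0.3,0,10],[0,0,0]],[[0.3,0,10],[0,0,0]],[[0.3,0,10],[0,0,0]],[[0.3,0,10],[0,0,0]],[[0.3,0,8],[0,0,0]],[[0,0,5],[0,0,0]],[[0,0,0],[0,0,0]]]'

```text
time_s: 26.0
tool_pos: [0.505, 0.073, -0.023]
tool_rot: [-89.9, 0.0, -90.1]
force: [-0.6, 0.4, -0.2]
grip_width: 0.043
```

Run:
```python
from h import *
o=env.get_obs();p=o['tool_pos'];print(o['tool_pos'],o['tool_rot'],o['qpos'],o['force'])
show("scene","s16.png",(210,110,350,230),5);show("top","t16.png",(200,150,330,260),5)
```

```text
[ 0.50499416  0.07296608 -0.02301301] [-8.99461737e+01  2.51745500e-02 -9.00530638e+01] [  22.50247128   17.43327648  -37.44001364  114.14367269   13.24877453
   52.54578906 -111.83606899] [-0.6470129   0.35782294 -0.17662199]
```

View pics/s16.png

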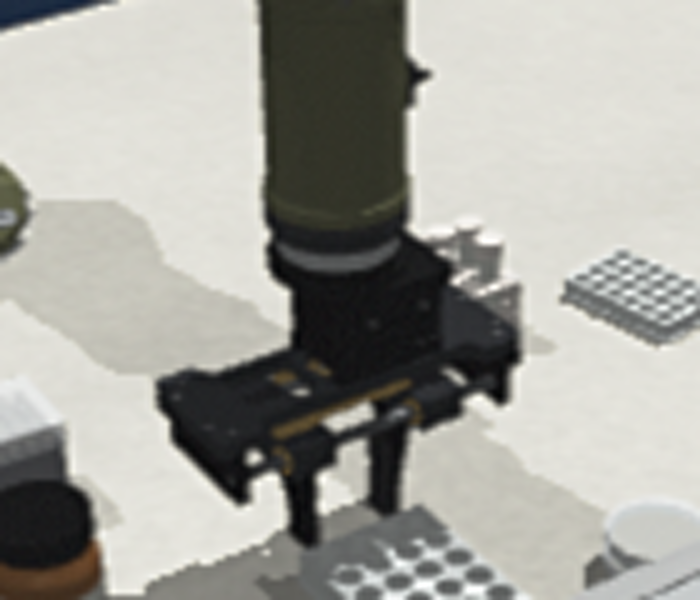

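View pics/t16.png

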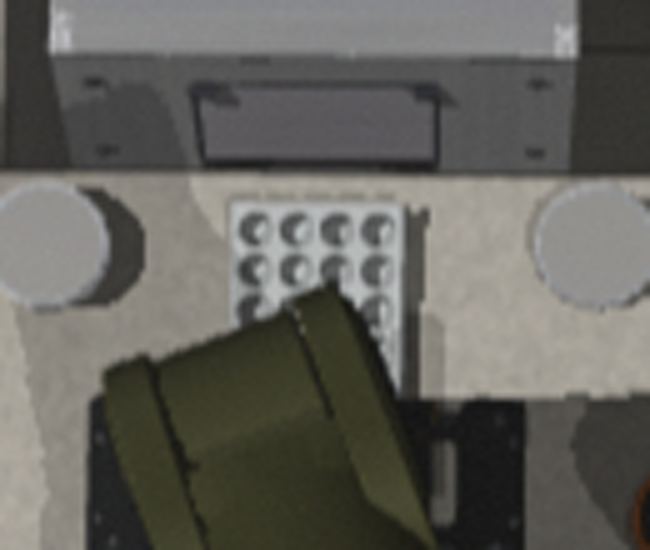

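>>> carry_out --targets '[[[0,0,8],[1.5,0,0]],[[0,0.1,10],[1.5,0,0]],[[0,0.4,12],[1.5,0,0]],[[0,0.9,14],[1.5,0,0]],[[0,1.5,16],[1.5,0,0]],[[0,2.0,18],[1.5,0,0]],[[0,2.8,20],[1.5,0,0]],[[0,3.3,20],[1.5,0,0]],[[0,4.2,19.5],[0,0,0]],[[0,4.2,19.5],[0,0,0]],[[0,3,14],[0,0,0]],[[0,0,0],[0,0,0]]]'

```text
time_s: 27.3
tool_pos: [0.6799, 0.0726, -0.0212]
tool_rot: [-77.8, 0.1, -90.1]
force: [-0.6, 0.2, 0.6]
grip_width: 0.0436
```

Run:
```python
from h import *
o=env.get_obs();p=o['tool_pos'];print(o['tool_pos'],o['tool_rot'],o['qpos'],o['force'])
show("scene","s17.png",(240,130,440,280),4);show("top","t17.png",(190,60,340,200),5)
```

```text
[ 0.67988135  0.07264399 -0.02118825] [-7.78226903e+01  5.80917322e-02 -9.00943882e+01] [  17.24234534   27.14768817  -32.56560414  102.04092845   23.74673656
   44.70222038 -116.53694509] [-0.56590638  0.16277559  0.57524477]
```

View pics/s17.png

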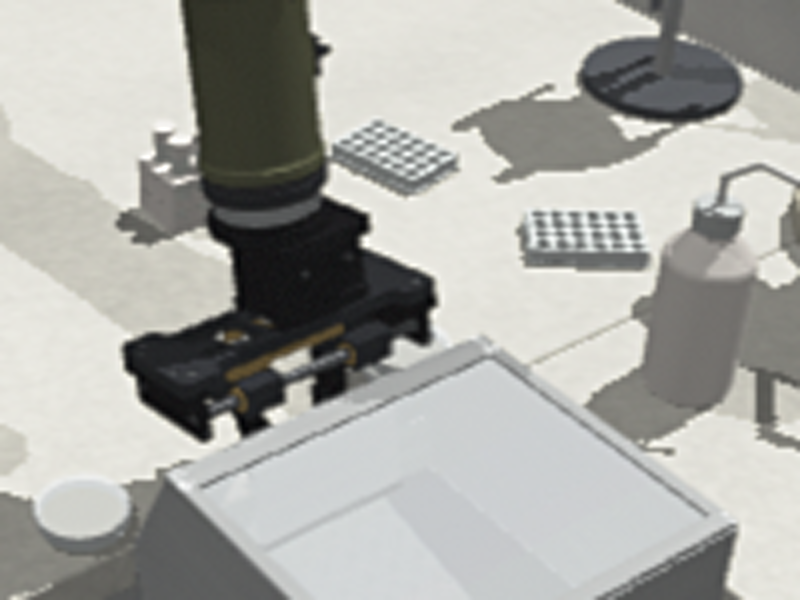

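View pics/t17.png

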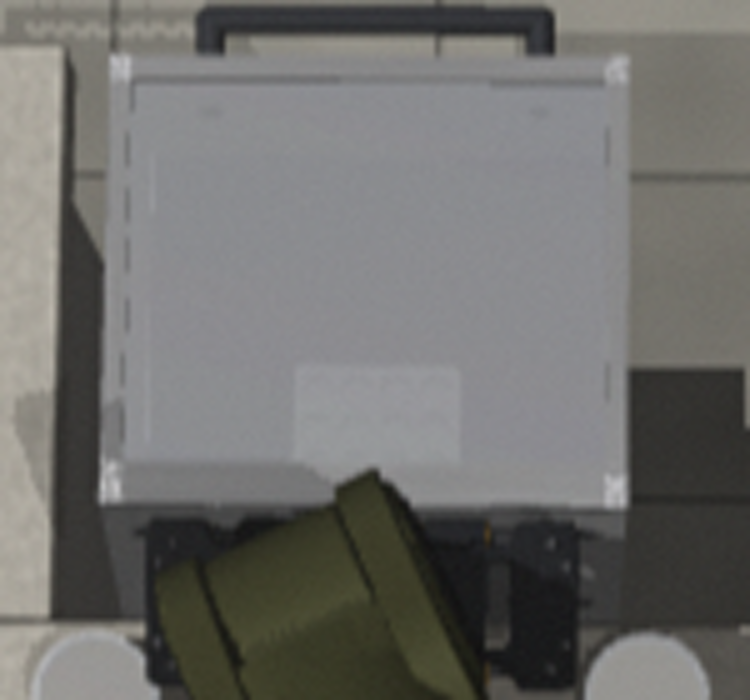

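Run:
```python
from h import *
P=lambda x,y,z=.02:pix("top",(190+(x+.5)/5-.5,60+(y+.5)/5-.5),z).round(4)
for z in(.02,0,-.025,-.045):print(P(295,367,z),P(460,367,z))
im=cv2.imread("pics/t17.png")[330:520,250:520]; im=cv2.resize(im,None,fx=3,fy=3)
im=cv2.normalize(im,None,-200,400,cv2.NORM_MINMAX); cv2.imwrite("pics/t17b.png",im)
```

```text
[0.7816 0.1129 0.02  ] [0.782  0.0332 0.02  ]
[0.7868 0.1145 0.    ] [0.7873 0.0335 0.    ]
[ 0.7934  0.1165 -0.025 ] [ 0.7939  0.0339 -0.025 ]
[ 0.7987  0.1181 -0.045 ] [ 0.7992  0.0342 -0.045 ]
```

View pics/t17b.png

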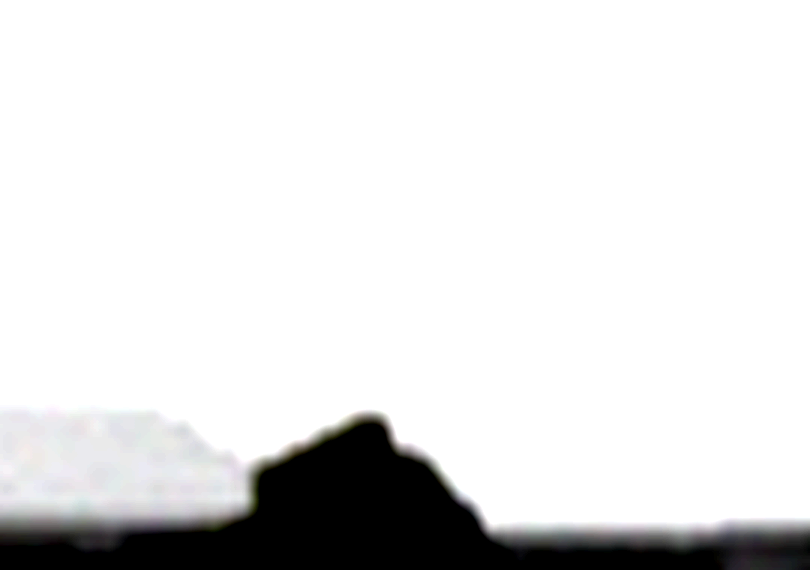

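>>> carry_out --targets '[[[0,-2,-10],[0,0,0]],[[0,-4,-15],[0,0,0]],[[0,-5,-20],[0,0,0]],[[0,-6,-25],[0,0,0]],[[0,-6,-25],[0,0,0]],[[0,-10,-30],[0,0,0]],[[0,-10,-30],[0,0,0]],[[0,-30,-20],[0,0,0]],[[0,-30,-10],[0,0,0]],[[0,-30,0],[0,0,0]],[[0,0,0],[0,0,0]],[[0,0,0],[0,0,0]]]'

```text
time_s: 28.6
tool_pos: [0.4687, 0.0723, 0.0711]
tool_rot: [-77.8, -0.1, -90.1]
force: [0.0, 0.1, -0.7]
grip_width: 0.0434
```

Run:
```python
from h import *
o=env.get_obs();p=o['tool_pos'];print(o['tool_pos'],o['tool_rot'],o['force'])
im=env.read_camera("top")[:,:,::-1]; cv2.imwrite("pics/t18f.png",im)
im=cv2.resize(im[60:230,190:340],None,fx=4,fy=4,interpolation=cv2.INTER_CUBIC)
g=im.copy(); sub=g[60:400]; cl=cv2.createCLAHE(3,(4,4))
for i in range(3): g[:,:,i]=cl.apply(np.ascontiguousarray(g[:,:,i]))
cv2.imwrite("pics/t18.png",g[:590]); show("scene","s18.png",(200,130,440,300),3)
```

```text
[0.4686569  0.07227164 0.07113265] [-77.79751537  -0.12862041 -90.06244996] [ 0.02023988  0.07934159 -0.67128498]
```

View pics/t18.png

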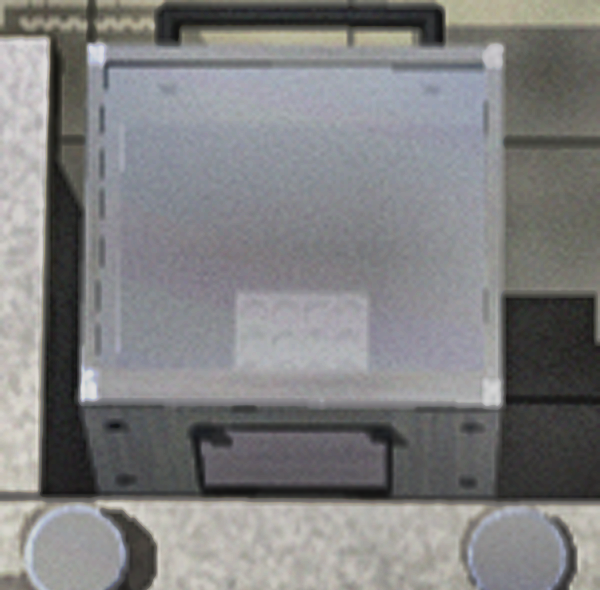

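View pics/t18f.png

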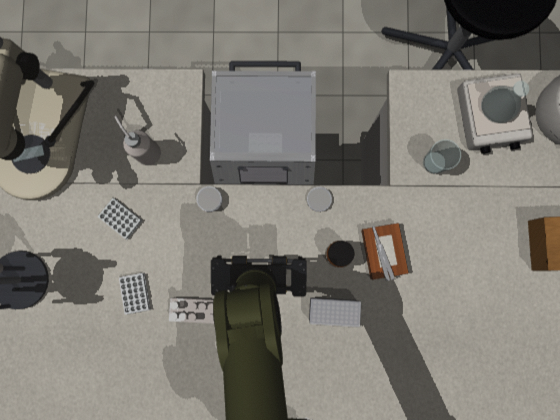

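Run:
```python
from h import *
a=cv2.imread("pics/top0.png").astype(int); b=env.read_camera("top")[:,:,::-1].astype(int)
f=lambda im:im[166:184,241:288]
print('flap diff',np.abs(f(a)-f(b)).mean())
for n in("rack","tipbox","slidebox","dishes","washbottle","jar"):
    for r in env.outline_of("top",n)[:2]: print(n,round(r['p'],2),r['xy'])
show("scene","s19.png",(140,100,440,310),2.6)
k=np.hstack([f(a),f(b)]).astype(np.uint8); cv2.imwrite("pics/flap.png",cv2.resize(k,None,fx=8,fy=8,interpolation=cv2.INTER_CUBIC))
```

```text
flap diff 9.399921197793539
rack 0.57 [190.8, 312.8]
rack 0.24 [263.9, 125.3]
tipbox 0.81 [334.4, 312.3]
tipbox 0.47 [261.3, 125.9]
slidebox 0.83 [380.6, 248.1]
dishes 0.82 [209.1, 197.3]
washbottle 0.94 [140.6, 148.9]
```

View pics/flap.png

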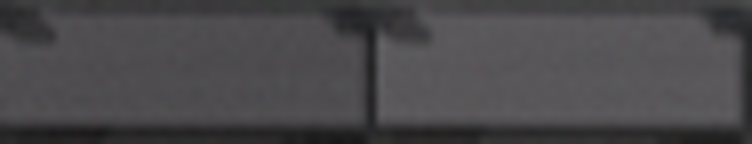

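View pics/s19.png

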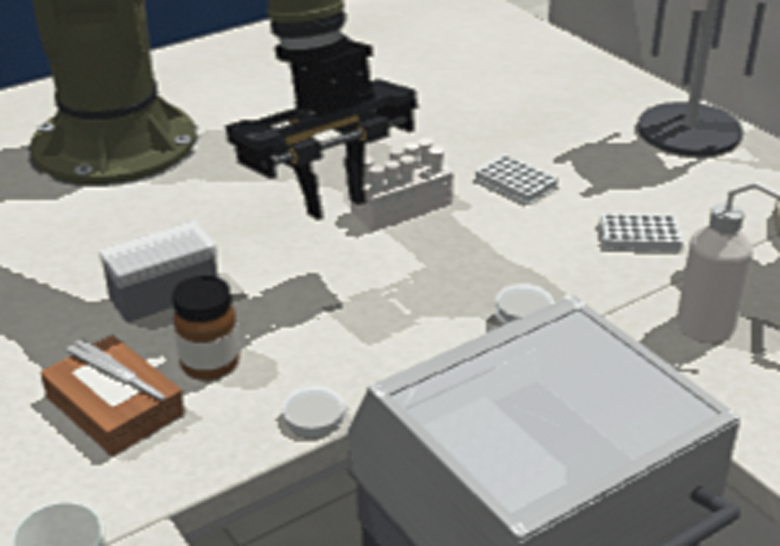

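Run:
```python
import cv2,numpy as np
a=cv2.resize(cv2.imread("pics/t13.png"),(140,140),interpolation=cv2.INTER_AREA)[6:24,51:98].astype(int)
b=cv2.imread("pics/t18f.png")[166:184,241:288].astype(int)
c=cv2.imread("pics/top0.png")[166:184,241:288].astype(int)
print(np.abs(a-b).mean(),a[5:15].mean(),b[5:15].mean(),c[5:15].mean())
print(b[:,20:28].mean((1,2)).round(),c[:,20:28].mean((1,2)).round(),a[:,20:28].mean((1,2)).round())
```

```text
8.606776989755714 96.53191489361703 87.13971631205673 76.83120567375886
[66. 69. 89. 89. 88. 88. 88. 87. 87. 88. 89. 88. 88. 89. 88. 74. 44. 52.] [59. 61. 78. 79. 78. 78. 78. 77. 76. 78. 79. 77. 77. 78. 78. 64. 38. 45.] [75. 78. 97. 99. 98. 98. 97. 97. 96. 97. 98. 97. 98. 98. 98. 80. 51. 57.]
```

Run:
```python
from cell import env
print(env.sign_off())
```

```text
the job is handed in; nothing more can be done
None
```

The job is done and handed in at about 29 s of the 72 s allowed. The plate is in the bin's tray and the flap is shut behind it. No verdict was reported.

- **Jar:** I set it upright at about (0.49, −0.10) m. That is about 17 cm in front of the bench edge and more than 20 cm from the nearest end of the flap.
- **Plate:** I picked the 127 × 85 mm one at pixel (187, 244). The other two, at (120, 218) and (134, 293), measured about 90 × 60 mm. I pushed it flat on the bench to the bin's centre line, turned it straight, and pushed it end-first through the flap with two fingers.

**Last checks**
- **Plate in the tray:** It shows through the hood with its rear edge about 6 mm past the sill. The spacing of its wells suggests it lies flat.
- **Flap:** Its edges sit in the same place as before the push. Only the overall brightness of the picture changed.
- **Other things:** The rack, tip box, slide box, dishes and wash bottle are where they started. I did not measure the beaker or forceps; they look unmoved in the pictures.
- **Arm:** It stands clear of everything, and the force reading is near zero.

**What disagreed or failed**
- **Finger height:** The real fingertips were about 30 mm higher than the reported tool position. On the first sideways push the fingers therefore passed just above the plate without touching it. I found this in the pictures and lowered the fingers to match.
- **Detector misses:** The last search for the jar with the top camera found nothing, but the jar is clearly standing upright in the scene picture. The outline finder also gave several wrong matches, which I checked against the pictures and ignored.

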